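# Fetch the bead dropper bottle from behind the tall bottles in the foam box

## Robot

A 7-joint arm with a two-finger parallel gripper is mounted at the origin on the work surface. World frame = base frame: x ahead of the robot, y to its left, z up, the work surface at z = 0. Lengths are in mm, angles in rad, forces in N, time in s.
With the tool pointing down it reaches from about 400 to 875 mm from the base axis. Payload 4.4 kg.
Tool frame: the origin (TCP) lies midway between the tips of the shut fingers; the grasp point (between the pads) lies ctrl.grip_depth behind it (ctrl.grip_depth is the distance from the TCP to the grasp point, in mm); z points along the fingers, y is the line along which they close (so a half turn about z gives the same grasp; the last joint's range is limited). The gripper opens to 85 mm and grips with 20 to 120 N. Pads are 22 mm wide; open, the fingers measure 114 mm over their backs; the gripper's body (76 mm by 85 mm) begins 54 mm behind the grasp point. The pads swing forward as they close: fully open they stand 13 mm farther back than shut.
Start: joints at [-1.179, 0.628, 0.038, 1.517, -0.027, 0.996, -0.02], TCP at [287.264, 583.093, 231.313] pointing down, gripper open.
Joint ranges: [-3.06, 3.06], [-0.37, 2.12], [-1.25, 1.32], [0.18, 2.47], [-1.1, 4.24], [0.23, 1.98], [-2.94, 2.94]. Speed limits (rad/s): [2.57, 2.57, 3.14, 3.14, 3.14, 3.14, 3.14].

## Interface

Orientations are given as [roll, pitch, yaw] about the fixed x, y, z axes, in that order (R = Rz(yaw) Ry(pitch) Rx(roll)).
In Python, from cell import ctrl gives the robot as it stands.
- The arm moves only by the tool carry_out, never from a script. Its argument "deltas" is one flat list of numbers, 7 for each row, row after row: the turn, a rotation vector about the tool's x, y, z in degrees, then the shift along the tool's x, y, z in m, then the closure, from -1 (fully open) to 1 (shut). In form: [wx, wy, wz, dx, dy, dz, claw, wx, wy, wz, dx, dy, dz, claw, ...]. A call has 1 to 12 rows; each row shifts and turns the commanded pose from where the row before left it, along the tool's axes as they then stand; what a row does not reach is not made up. A row lasts 1/8 s, in which the tool goes at most 62.5 mm and 10.7 degrees, less where a joint would pass 70% of its speed; a pose out of reach is approached as far as the arm can. A call with a gripper value outside its range is refused whole. The fingers move at their own pace and stop on an object; the grip force is fixed at half the most. Time passes only in rows, so rows that do not move let the fingers close. It gives the time, the measured TCP pose, the force, the opening and the grip force at its end, in the units of the state.
- ctrl.read_state(): the state, without advancing time (a new reading comes with each control period).
- ctrl.get_image(name): name is "side" or "top"; returns the picture (420x560x3 uint8, red, green, blue); there is no depth.
- ctrl.calibration(name): a dict with "mtx" (3x3 intrinsics, pixels), "distortion" ([k1, k2, p1, p2, k3] as OpenCV has them; the pictures are not rectified), "R" (3x3) and "t" (3): a world point X has camera coordinates R X + t. Camera axes: x right, y down, z forward; pixel columns grow to the right and rows downward; lengths in mm; the calibration is good to about 2 mm. A picture is of the moment at which its call begins. calibration takes no time and is no camera call.
- ctrl.finish_job(): hands the job in; it is judged then, once.
The state is a dict: "clock": time; "qpos": joint angles; "qd": joint speeds; "tau": joint torques, N m; "eef_pos": TCP position; "tool_rot": TCP orientation; "force": force on the tool from outside, world axes, zero at the start; "torque": the same for the moment, N m; "width": finger opening in mm; "gripper_force": force on a finger pad.
Only numpy, scipy, OpenCV 4.12 (cv2) and the standard library are available. Lean on these libraries where they do the work, as an engineer would, in place of code of your own. Each camera call takes 0.05 s, during which the arm holds its last target. There are 200 camera calls.

## Task

The little dropper bottle of calibration beads stands at the back of the foam box, behind three tall bottles: take all three tall bottles out and stand them upright on the steel spill tray, then stand the dropper bottle upright in the cup on top of the vortex mixer while they wait there. Then put each tall bottle back, upright and right down, in the same well of the foam box that it came from. Set the bottles down gently rather than dropping them, tip none of them over, and leave the squat jar in the foam box where it is.

Things in the scene. Friction and masses are not known exactly. Their poses are not given: they have to be found in the camera images.
- foam_box: Speckled pale-blue foam box, no lid, fixed; 164 (x) x 290 (y) x 85 mm, walls 25. Origin: centre of underside, z up, x away from the robot. Row of three 72 x 72 mm wells, centres x -21, y -84/0/+84, floor at z 22; 12 mm ribs between them up to z 60. Behind them (x 15 to 57) a trough 240 long along y, centre line x 36, floor at z 34; only this 12 mm step parts it from the wells.
- spill_tray: Shallow steel tray with a rim on all sides, fixed, empty at the start; 130 (x) x 280 (y) mm outside, rim 16 mm high and 4 mm thick, floor 4 mm above its origin. Origin at the centre of its underside, z up, x away from the robot. The tray, the foam box and the mixer all stand level on the bench (z = 0).
- mixer_cup (a point): Centre of the inner floor of the round black rubber cup on top of the sage-green vortex mixer, 106 mm above the bench, z up. The cup is 50 mm across inside and its rim stands 10 mm above this point. The mixer (housing about 130 x 130 mm at its foot, its top 14 mm below this point) is fixed and the cup does not move.
- round_bottle: Tall round amber bottle, loose, 0.24 to 0.44 kg. Body 56 mm in diameter up to 116 mm, sloping shoulder to 128 mm, thin neck, then a black cap 38 mm in diameter from 140 to 164 mm above its origin. Origin at the centre of its underside, z up. It starts in one of the three wells.
- square_bottle: Tall square white plastic bottle, loose, 0.21 to 0.39 kg. Body 52 x 52 mm up to 116 mm, sloping shoulder to 124 mm, thin neck, then a black cap 38 mm in diameter from 136 to 160 mm above its origin. Origin at the centre of its underside, z up, x and y square to its sides. It starts in one of the three wells, roughly square to it.
- slim_bottle: Tall slim round aluminium bottle, loose, 0.17 to 0.31 kg. Body 46 mm in diameter up to 120 mm, sloping shoulder to 136 mm, thin neck, then a black cap 30 mm in diameter from 146 to 174 mm above its origin. Origin at the centre of its underside, z up. It starts in one of the three wells.
- dropper_bottle: Small round white dropper bottle with a pointed tip, loose, about 35 g; 58 mm high. Body 30 mm in diameter up to 36 mm, then a narrow collar 19 mm in diameter and a tapering tip. Origin at the centre of its underside, z up. It starts upright on the floor of the foam box's trough, on its centre line, at least 40 mm from the trough's ends.
- squat_jar: Low round white jar with a grey lid, loose, about 60 g; 36 mm in diameter, 29 mm high. Origin at the centre of its underside, z up. It stands in the foam box's trough too, at least 70 mm from the dropper bottle, and stays there.

How it is judged (in metres and radians):
On the way, in this order (a step that is already met when the one before it is completed fails the run):
1. all three tall bottles stand upright on the spill tray, the dropper bottle still in the foam box (x of round_bottle in the frame of spill_tray between -0.055 and 0.055 m and y of round_bottle in the frame of spill_tray between -0.13 and 0.13 m and z of each of round_bottle, square_bottle, slim_bottle in the frame of spill_tray below 0.012 m and angle between each of round_bottle, square_bottle, slim_bottle's own z axis and vertical below 0.15 rad and x of square_bottle in the frame of spill_tray between -0.055 and 0.055 m and y of square_bottle in the frame of spill_tray between -0.13 and 0.13 m and x of slim_bottle in the frame of spill_tray between -0.055 and 0.055 m and y of slim_bottle in the frame of spill_tray between -0.13 and 0.13 m and z of dropper_bottle in the frame of foam_box below 0.045 m and horizontal distance between dropper_bottle and foam_box below 0.14 m), for 0.2 s.
2. the dropper bottle stands in the mixer's cup while the three tall bottles wait on the spill tray (horizontal distance between dropper_bottle and mixer_cup below 0.014 m and z of dropper_bottle in the frame of mixer_cup between -0.006 and 0.006 m and angle between each of dropper_bottle, round_bottle, square_bottle, slim_bottle's own z axis and vertical below 0.15 rad and x of round_bottle in the frame of spill_tray between -0.055 and 0.055 m and y of round_bottle in the frame of spill_tray between -0.13 and 0.13 m and z of each of round_bottle, square_bottle, slim_bottle in the frame of spill_tray below 0.012 m and x of square_bottle in the frame of spill_tray between -0.055 and 0.055 m and y of square_bottle in the frame of spill_tray between -0.13 and 0.13 m and x of slim_bottle in the frame of spill_tray between -0.055 and 0.055 m and y of slim_bottle in the frame of spill_tray between -0.13 and 0.13 m), for 0.2 s.
At the end, for the whole second after the job is handed in: Dropper bottle upright on the floor of the mixer's cup (within 14 mm of its centre); round, square and slim bottles upright (within 0.15 rad) on the floor of their own wells, each within 20 mm of where it started; squat jar within 12 mm of its start; all released and at rest (horizontal distance between dropper_bottle and mixer_cup below 0.014 m and z of dropper_bottle in the frame of mixer_cup between -0.006 and 0.006 m and angle between each of dropper_bottle, round_bottle, square_bottle, slim_bottle's own z axis and vertical below 0.15 rad and linear speed of each of dropper_bottle, round_bottle, square_bottle, slim_bottle below 0.02 m/s and angular speed of each of dropper_bottle, round_bottle, square_bottle, slim_bottle below 0.2 rad/s and distance of each of round_bottle, square_bottle, slim_bottle from where it was at the start of the episode below 0.02 m and z of each of round_bottle, square_bottle, slim_bottle in the frame of foam_box below 0.028 m and distance of squat_jar from where it was at the start of the episode below 0.012 m); the robot touches nothing.
It fails at once if the squat jar is moved more than 12 mm from its place (distance of squat_jar from where it was at the start of the episode above 0.012 m).
It fails at once if a tall bottle or the dropper bottle is tipped over (more than 0.8 rad) (angle between any of round_bottle, square_bottle, slim_bottle, dropper_bottle's own z axis and vertical above 0.8 rad).
It fails at once if a bottle is let fall: moving faster than 0.7 m/s (a fall of 25 mm) while the fingers do not hold it ((linear speed of round_bottle above 0.7 m/s and contact force between round_bottle and the fingers below 0.5 N) or (linear speed of square_bottle above 0.7 m/s and contact force between square_bottle and the fingers below 0.5 N) or (linear speed of slim_bottle above 0.7 m/s and contact force between slim_bottle and the fingers below 0.5 N) or (linear speed of dropper_bottle above 0.7 m/s and contact force between dropper_bottle and the fingers below 0.5 N)).
It also fails if it takes over 141 s, if anything falls off the work surface, if the arm or the gripper's body presses on something with over 40 N, if the wrist force passes 120 N, or if a joint passes its speed limit or range.

## Working session

There is one attempt and no reset: what is moved stays moved. The work goes in short steps, Python scripts to look and compute and a tool call to move; the robot and the scene stay as the last step left them, time stands still between calls to the robot, and variables do not carry over. Pictures are saved under pics/ and viewed, at most 14 in all, crops included, and the job is handed in when it is done.

Besides the shell and the picture viewer there is one more tool, called after "Emit:" by a JSON object that holds its "method" and its "body". carry_out: Moves the arm, as the interface text tells. Its arguments: {"type":"object","properties":{"deltas":{"type":"array"}},"required":["deltas"]}

```bash
mkdir -p pics; ls; python3 - <<'E'
from cell import ctrl
import cv2
print(ctrl.read_state(), ctrl.grip_depth)
for n in("top","side"):
    c=ctrl.calibration(n);print(n,c)
    cv2.imwrite(f"pics/{n}0.png",cv2.resize(ctrl.get_image(n)[:,:,::-1],(800,600),interpolation=cv2.INTER_CUBIC))
E
```

```text
pics
{'clock': 0.0, 'qpos': array([-1.17880673,  0.6293366 ,  0.03842153,  1.5183698 , -0.02703708,
        0.99626279, -0.02001884]), 'qd': array([ 0.00052758,  0.00012141,  0.00102667, -0.00024616, -0.00028778,
       -0.00015183, -0.0003924 ]), 'tau': array([-3.95568968e-04, -5.63413739e+01,  1.22616738e+00, -1.93442702e+01,
        1.10304466e-02,  1.07589603e-02,  1.28403877e-05]), 'eef_pos': array([286.96033981, 582.54327445, 230.39428238]), 'tool_rot': array([-3.13973285e+00, -1.91703548e-05,  2.68378050e+00]), 'force': array([1.22532774, 1.23752431, 0.05904682]), 'torque': array([-0.00808838,  0.00750577, -0.0196757 ]), 'gripper_force': 0.0, 'width': 85.46257685198435} 18.700000000000003
top {'mtx': array([[462.21426517,   0.        , 275.10904961],
       [  0.        , 462.21426517, 210.43866861],
       [  0.        ,   0.        ,   1.        ]]), 'distortion': array([-0.03395413,  0.        ,  0.        ,  0.        ,  0.        ]), 'R': array([[-0.00793708, -0.99983567,  0.01629847],
       [-0.99767092,  0.00681354, -0.06786985],
       [ 0.06774764, -0.0167992 , -0.99756105]]), 't': array([-5.30454946e-01,  5.62626245e+02,  1.05857804e+03])}
side {'mtx': array([[501.7800843 ,   0.        , 281.14645998],
       [  0.        , 501.7800843 , 211.63612566],
       [  0.        ,   0.        ,   1.        ]]), 'distortion': array([-0.04557203,  0.        ,  0.        ,  0.        ,  0.        ]), 'R': array([[ 0.99317032, -0.11572358, -0.01485819],
       [-0.07315525, -0.51844953, -0.85197323],
       [ 0.09089017,  0.84724148, -0.52337448]]), 't': array([-556.38596213,  130.62703098, 1212.40408628])}
```

View pics/top0.png

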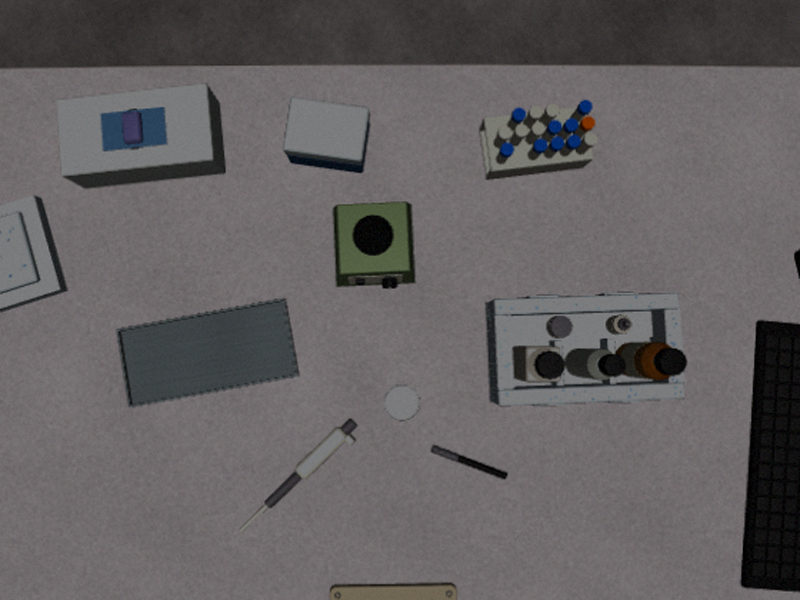

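View pics/side0.png

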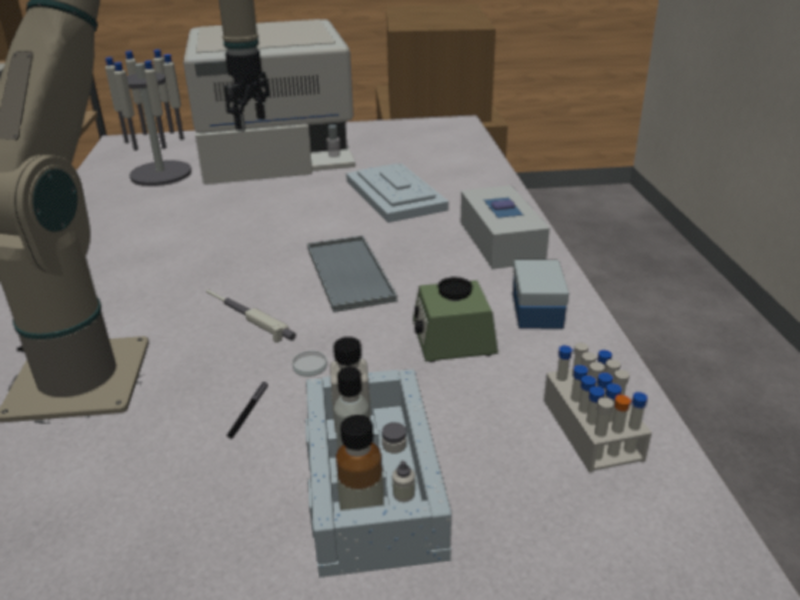

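The top view shows the tray at left (about 120–298, 300–405), the mixer cup at (373,235), and the foam box at right (490–683, 295–403). In the box the order is square (548,365), slim (610,365), round (668,361), with the jar at (559,327) and the dropper at (621,323). I'll enlarge crops for exact pixels.

```bash
python3 - <<'E'
from cell import ctrl
import cv2
a=ctrl.get_image("top")[:,:,::-1]
b=ctrl.get_image("side")[:,:,::-1]
f=lambda im,x,y,w,h,s,n:cv2.imwrite(f"pics/{n}.png",cv2.convertScaleAbs(cv2.resize(im[y:y+h,x:x+w],None,fx=s,fy=s,interpolation=cv2.INTER_CUBIC),alpha=1.5))
f(a,335,200,150,90,5.3333,"boxtop")
f(a,75,130,225,165,3.5,"traytop")
f(b,200,220,130,100*1.8.__int__(),6,"x") if 0 else f(b,205,225,120,185,3.2,"boxside")
E
```

```text
(no output)
```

View pics/boxtop.png

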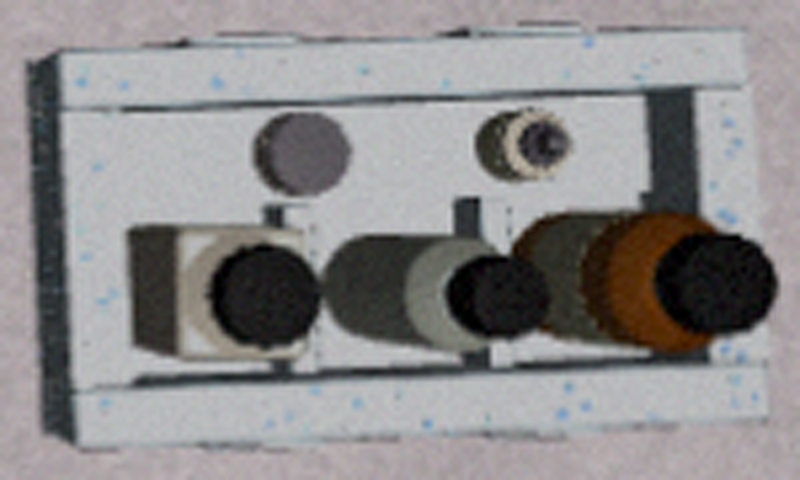

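View pics/traytop.png

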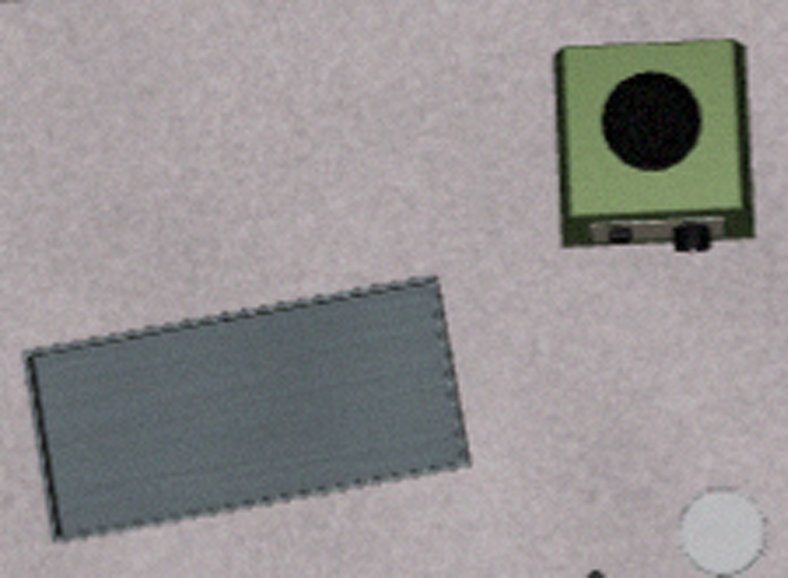

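View pics/boxside.png

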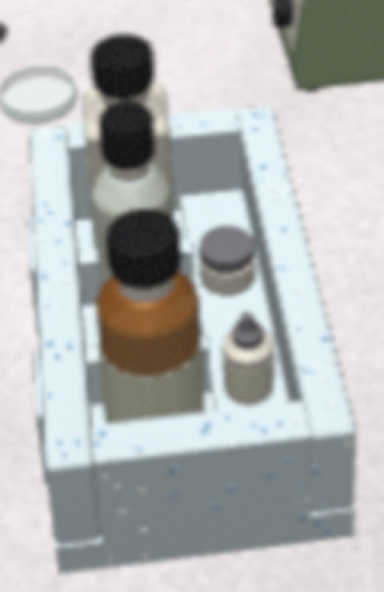

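```bash
cat > h.py <<'E'
from cell import ctrl
import cv2, numpy as np
from scipy.optimize import least_squares
def ray(n,p):
    c=ctrl.calibration(n); u=cv2.undistortPoints(np.array([[p]],float),c["mtx"],c["distortion"])[0,0]
    return -c["R"].T@c["t"], c["R"].T@np.array([u[0],u[1],1])
def atz(n,p,z):
    o,d=ray(n,p); return (o+d*(z-o[2])/d[2])
def proj(n,P):
    c=ctrl.calibration(n); return cv2.projectPoints(np.array(P,float).reshape(-1,1,3),cv2.Rodrigues(c["R"])[0],c["t"],c["mtx"],c["distortion"])[0][:,0]
def rect(pts,hx,hy):  # pts order: far-left, far-right, near-right, near-left
    m=np.array([[hx,hy],[hx,-hy],[-hx,-hy],[-hx,hy]])
    f=lambda q:(m@np.array([[np.cos(q[2]),np.sin(q[2])],[-np.sin(q[2]),np.cos(q[2])]])+q[:2]-pts).ravel()
    s=least_squares(f,[*pts.mean(0),0]); return s.x,s.fun.round(1)
E
python3 - <<'E'
from h import *
B=lambda x,y:(335+x/5.3333-.4,200+y/5.3333-.4)
T=lambda x,y:(75+x/3.5-.35,130+y/3.5-.35)
S=lambda x,y:(205+x/3.2-.35,225+y/3.2-.35)
bx=np.array([atz("top",B(*p),85)[:2] for p in[(63,50),(745,30),(768,418),(75,447)]]);q,r=rect(bx,82,145);print("box",q,r)
bs=np.array([atz("side",S(*p),85)[:2] for p in[(275,110),(353,435),(52,467),(30,130)]]);print("box side",*rect(bs,82,145))
tr=np.array([atz("top",T(*p),16)[:2] for p in[(25,352),(437,277),(470,465),(57,540)]]);print("tray",*rect(tr,65,140))
print("cup",atz("top",T(651,121),116))
c,s=np.cos(q[2]),np.sin(q[2]);loc=lambda P:np.array([[c,s],[-s,c]])@(P[:2]-q[:2])
for n,t,sd,z in[("square",(269,296),(123,52),182),("slim",(507,297),(128,118),196),("round",(724,283),(145,229),186),("drop",(546,142),(247,316),92),("jar",(305,152),(228,246),63)]:
    a=atz("top",B(*t),z);b=atz("side",S(*sd),z);print(n,a,b,loc(a),loc(b))
print("cam",ray("top",(0,0))[0])
E
```

```text
box [ 4.82800888e+02 -3.04597311e+02  2.39213961e-02] [ 1.   2.6  1.5 -1.7 -1.9 -1.6 -0.6  0.7]
box side [ 4.84172959e+02 -3.07142154e+02  1.88823344e-02] [ 0.6  3.4  2.7 -0.9 -4.  -2.7  0.7  0.2]
tray [4.81457634e+02 2.97523731e+02 1.74501626e-01] [ 1.5  0.6  1.9 -0.8 -1.2 -1.3 -2.2  1.5]
cup [655.17073012  27.0449779  116.        ]
square [ 461.54174617 -218.64488735  182.        ] [ 462.88440986 -221.75176211  182.        ] [-19.1971539   86.43633265] [-17.92918805  83.29823145]
slim [ 460.70268147 -303.02082201  196.        ] [ 462.04918519 -306.52913052  196.        ] [-22.05417621   2.10460788] [-20.79197336  -1.43490407]
round [ 464.6738653  -388.56719159  186.        ] [ 465.79472793 -388.96237512  186.        ] [-20.13032197 -83.51227383] [-19.01923246 -83.93415434]
drop [ 520.58049286 -357.75267524   92.        ] [ 520.63790966 -362.2383876    92.        ] [ 36.4973665  -54.04381064] [ 36.44747259 -58.52961299]
jar [ 518.10018806 -265.58551369   63.        ] [ 519.16311651 -270.09854814   63.        ] [36.22232822 38.15630831] [37.17700478 33.61914074]
cam [ 489.5954663    13.41942001 1094.19022068]
```

The box, bottles, tray and cup agree between both cameras to about 3 mm, and the box-local bottle positions match the wells. First move: turn the tool so that the fingers close along world x (yaw 90°).

Emit:
{"method": "carry_out", "body": {"deltas": [0, 0, 9, 0, 0, 0, -1, 0, 0, 9, 0, 0, 0, -1, 0, 0, 9, 0, 0, 0, -1, 0, 0, 9, 0, 0, 0, -1, 0, 0, 9, 0, 0, 0, -1, 0, 0, 9, 0, 0, 0, -1, 0, 0, 9.8, 0, 0, 0, -1, 0, 0, 0, 0, 0, -0.01, -1]}}

```text
clock: 1.2
eef_pos: [286.6, 582.5, 240.6]
tool_rot: [-3.141, 0.002, 1.572]
force: [0.3, -0.8, -0.2]
width: 85.3
gripper_force: 0.0
```

Emit:
{"method": "carry_out", "body": {"deltas": [0, 0, 0, -0.04, 0.029, 0, -1, 0, 0, 0, -0.04, 0.029, 0, -1, 0, 0, 0, -0.04, 0.029, 0, -1, 0, 0, 0, -0.04, 0.029, 0, -1, 0, 0, 0, -0.04, 0.029, 0, -1, 0, 0, 0, -0.04, 0.03, 0, -1, 0, 0, 0, -0.055, 0, 0, -1, 0, 0, 0, -0.055, 0, 0, -1, 0, 0, 0, -0.055, 0, 0, -1, 0, 0, 0, -0.055, 0, 0, -1, 0, 0, 0, -0.055, 0, 0, -1, 0, 0, 0, -0.055, 0, 0, -1]}}

```text
clock: 2.7
eef_pos: [462.3, 11.3, 242.2]
tool_rot: [3.14, -0.0, 1.574]
force: [1.6, 0.4, 0.2]
width: 85.5
gripper_force: 0.0
```

Emit:
{"method": "carry_out", "body": {"deltas": [0, 0, 0, -0.055, 0, 0, -1, 0, 0, 0, -0.055, 0, 0, -1, 0, 0, 0, -0.05, 0, 0, -1, 0, 0, 0, -0.04, 0, 0, -1, 0, 0, 0, -0.03, 0, 0, -1, 0, 0, 0, 0, 0, 0, -1, 0, 0, 0, 0, 0, 0, -1]}}

```text
clock: 3.58
eef_pos: [462.0, -216.2, 241.5]
tool_rot: [3.141, -0.001, 1.573]
force: [-0.6, 0.3, -0.8]
width: 85.3
gripper_force: 0.0
```

Emit:
{"method": "carry_out", "body": {"deltas": [0, 0, 0, -0.004, 0, 0.03, -1, 0, 0, 0, 0, 0, 0.03, -1, 0, 0, 0, 0, 0, 0.02, -1, 0, 0, 0, 0, 0, 0.011, -1, 0, 0, 0, 0, 0, 0, -1, 0, 0, 0, 0, 0, 0, 0, 0, 0, 0, 0, 0, 0, 0.3, 0, 0, 0, 0, 0, 0, 0.6, 0, 0, 0, 0, 0, 0, 1, 0, 0, 0, 0, 0, 0, 1, 0, 0, 0, 0, 0, 0, 1, 0, 0, 0, 0, 0, 0, 1]}}

```text
clock: 5.08
eef_pos: [461.9, -221.2, 151.1]
tool_rot: [3.141, 0.0, 1.57]
force: [-1.0, 0.4, 4.7]
width: 36.7
gripper_force: 59.4
```

Emit:
{"method": "carry_out", "body": {"deltas": [0, 0, 0, 0, 0, -0.01, 1, 0, 0, 0, 0, 0, -0.02, 1, 0, 0, 0, 0, 0, -0.025, 1, 0, 0, 0, 0, 0, -0.025, 1, 0, 0, 0, 0, 0, -0.02, 1, 0, 0, 0, 0, 0, -0.01, 1, 0, 0, 0, 0, 0, 0, 1]}}

```text
clock: 5.95
eef_pos: [461.9, -221.0, 260.7]
tool_rot: [3.141, 0.0, 1.57]
force: [-0.0, -0.0, -3.5]
width: 36.9
gripper_force: 60.8
```

```bash
python3 - <<'E'
from cell import ctrl
import cv2
b=ctrl.get_image("side")[:,:,::-1]
cv2.imwrite("pics/lift1.png",cv2.convertScaleAbs(cv2.resize(b[130:410,180:380],None,fx=2,fy=2),alpha=1.4))
print(ctrl.read_state()["force"])
E
```

```text
[-0.15360351 -0.72337775 -4.72447133]
```

View pics/lift1.png

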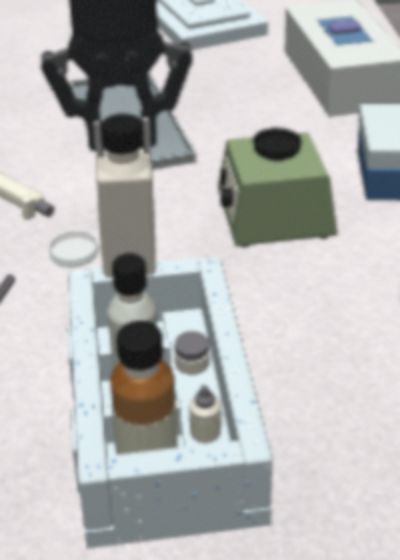

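The square bottle (side view about (125,195)) hangs upright and clear of the box. I'll carry it to the far end of the tray.

Emit:
{"method": "carry_out", "body": {"deltas": [0, 0, 0, 0.01, 0, 0, 1, 0, 0, 0, 0.025, 0, 0, 1, 0, 0, 0, 0.04, 0, 0, 1, 0, 0, 0, 0.05, 0, 0, 1, 0, 0, 0, 0.05, 0, 0, 1, 0, 0, 0, 0.05, 0, 0, 1, 0, 0, 0, 0.05, 0, 0, 1, 0, 0, 0, 0.05, 0, 0, 1, 0, 0, 0, 0.05, 0, 0, 1, 0, 0, 0, 0.05, 0, 0, 1, 0, 0, 0, 0.05, 0, 0, 1, 0, 0, 0, 0.04, 0.003, 0, 1]}}

```text
clock: 7.5
eef_pos: [463.4, 296.8, 259.3]
tool_rot: [-3.139, 0.0, 1.573]
force: [-0.0, 0.5, -4.2]
width: 36.5
gripper_force: 60.7
```

Emit:
{"method": "carry_out", "body": {"deltas": [0, 0, 0, 0.04, 0.003, 0, 1, 0, 0, 0, 0.025, 0, 0, 1, 0, 0, 0, 0.012, 0, 0, 1, 0, 0, 0, 0.005, 0, 0, 1, 0, 0, 0, 0, 0, 0.015, 1, 0, 0, 0, 0, 0, 0.03, 1, 0, 0, 0, 0, 0, 0.03, 1, 0, 0, 0, 0, 0, 0.02, 1, 0, 0, 0, 0, 0, 0.01, 1, 0, 0, 0, 0, 0, 0, 1, 0, 0, 0, 0, 0, 0, 1]}}

```text
clock: 8.88
eef_pos: [468.8, 376.0, 156.1]
tool_rot: [3.14, -0.001, 1.57]
force: [-0.9, 0.5, -3.8]
width: 36.6
gripper_force: 60.6
```

Emit:
{"method": "carry_out", "body": {"deltas": [0, 0, 0, 0, 0, 0.012, 1, 0, 0, 0, 0, 0, 0.006, 1, 0, 0, 0, 0, 0, 0.002, 1, 0, 0, 0, 0, 0, 0.001, 1, 0, 0, 0, 0, 0, 0.001, 1, 0, 0, 0, 0, 0, 0, 1]}}

```text
clock: 9.62
eef_pos: [468.2, 376.0, 133.4]
tool_rot: [3.141, -0.0, 1.57]
force: [0.3, -0.6, -4.0]
width: 36.5
gripper_force: 60.7
```

Emit:
{"method": "carry_out", "body": {"deltas": [0, 0, 0, 0, 0, 0.001, 1, 0, 0, 0, 0, 0, 0, 1]}}

```text
clock: 9.88
eef_pos: [468.3, 376.3, 133.2]
tool_rot: [3.141, -0.001, 1.57]
force: [-2.1, -0.4, 5.4]
width: 36.3
gripper_force: 61.5
```

Emit:
{"method": "carry_out", "body": {"deltas": [0, 0, 0, 0, 0, 0.001, 1, 0, 0, 0, 0, 0, 0, 1]}}

```text
clock: 10.12
eef_pos: [468.4, 376.5, 133.1]
tool_rot: [3.141, -0.002, 1.57]
force: [-2.5, -0.8, 11.8]
width: 36.2
gripper_force: 62.3
```

Emit:
{"method": "carry_out", "body": {"deltas": [0, 0, 0, 0, 0, 0, 0.4, 0, 0, 0, 0, 0, 0, 0, 0, 0, 0, 0, 0, 0, -0.5, 0, 0, 0, 0, 0, 0, -1, 0, 0, 0, 0, 0, 0, -1, 0, 0, 0, 0, 0, 0, -1, 0, 0, 0, 0, 0, -0.015, -1, 0, 0, 0, 0, 0, -0.03, -1, 0, 0, 0, 0, 0, -0.035, -1, 0, 0, 0, 0, 0, -0.03, -1, 0, 0, 0, -0.02, 0, 0, -1, 0, 0, 0, -0.045, 0, 0, -1]}}

```text
clock: 11.62
eef_pos: [467.6, 311.4, 241.5]
tool_rot: [3.141, -0.001, 1.574]
force: [1.2, -1.3, -0.7]
width: 85.3
gripper_force: 0.0
```

Emit:
{"method": "carry_out", "body": {"deltas": [0, 0, 0, -0.055, 0, 0, -1, 0, 0, 0, -0.055, 0, 0, -1, 0, 0, 0, -0.055, 0, 0, -1, 0, 0, 0, -0.055, 0, 0, -1, 0, 0, 0, -0.055, 0, 0, -1, 0, 0, 0, -0.055, 0, 0, -1, 0, 0, 0, -0.055, 0, 0, -1, 0, 0, 0, -0.055, 0, 0, -1, 0, 0, 0, -0.055, -0.007, 0, -1, 0, 0, 0, -0.055, 0, 0, -1, 0, 0, 0, -0.035, 0, 0, -1, 0, 0, 0, -0.015, 0, 0, -1]}}

```text
clock: 13.12
eef_pos: [459.0, -291.4, 241.1]
tool_rot: [-3.14, 0.0, 1.566]
force: [-0.9, 0.2, -0.4]
width: 85.2
gripper_force: 0.0
```

```bash
python3 - <<'E'
from cell import ctrl
import cv2
b=ctrl.get_image("side")[:,:,::-1]
cv2.imwrite("pics/s2.png",cv2.convertScaleAbs(cv2.resize(b[80:360,180:400],None,fx=2,fy=2),alpha=1.4))
print(ctrl.read_state()["eef_pos"])
E
```

```text
[ 459.32378769 -292.27163379  241.1461661 ]
```

View pics/s2.png

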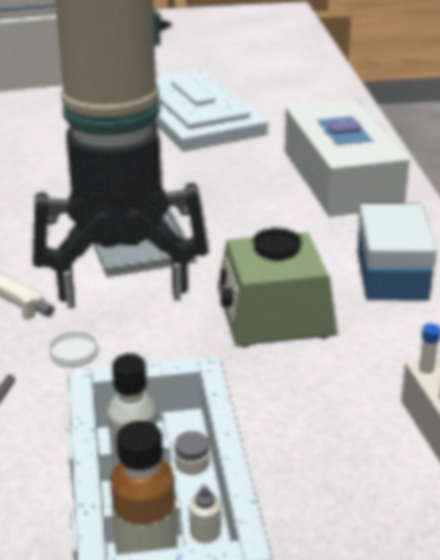

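The slim cap (128,375) is still in its well, and the tray is hidden behind the gripper. Next: grasp the slim bottle.

Emit:
{"method": "carry_out", "body": {"deltas": [0, 0, 0, -0.013, 0.002, 0.02, -1, 0, 0, 0, 0, 0, 0.03, -1, 0, 0, 0, 0, 0, 0.02, -1, 0, 0, 0, 0, 0, 0.009, -1, 0, 0, 0, 0, 0, 0, -1, 0, 0, 0, 0, 0, 0, 0, 0, 0, 0, 0, 0, 0, 0.3, 0, 0, 0, 0, 0, 0, 0.6, 0, 0, 0, 0, 0, 0, 1, 0, 0, 0, 0, 0, 0, 1, 0, 0, 0, 0, 0, 0, 1, 0, 0, 0, 0, 0, 0, 1]}}

```text
clock: 14.68
eef_pos: [462.4, -302.4, 162.9]
tool_rot: [-3.142, 0.0, 1.57]
force: [-2.7, -0.2, 5.5]
width: 28.8
gripper_force: 58.9
```

Emit:
{"method": "carry_out", "body": {"deltas": [0, 0, 0, 0, 0, -0.01, 1, 0, 0, 0, 0, 0, -0.02, 1, 0, 0, 0, 0, 0, -0.025, 1, 0, 0, 0, 0, 0, -0.025, 1, 0, 0, 0, 0, 0, -0.02, 1, 0, 0, 0, 0, 0, -0.01, 1, 0, 0, 0, 0, 0, 0, 1]}}

```text
clock: 15.55
eef_pos: [463.0, -302.0, 272.6]
tool_rot: [3.141, 0.0, 1.57]
force: [0.3, -0.1, -1.8]
width: 28.6
gripper_force: 59.4
```

Emit:
{"method": "carry_out", "body": {"deltas": [0, 0, 0, 0.01, 0, 0, 1, 0, 0, 0, 0.025, 0, 0, 1, 0, 0, 0, 0.04, 0, 0, 1, 0, 0, 0, 0.05, 0, 0, 1, 0, 0, 0, 0.05, 0, 0, 1, 0, 0, 0, 0.05, 0.003, 0, 1, 0, 0, 0, 0.05, 0.003, 0, 1, 0, 0, 0, 0.05, 0.003, 0, 1, 0, 0, 0, 0.05, 0.003, 0, 1, 0, 0, 0, 0.05, 0.003, 0, 1, 0, 0, 0, 0.05, 0.003, 0, 1, 0, 0, 0, 0.04, 0, 0, 1]}}

```text
clock: 17.05
eef_pos: [479.8, 215.8, 271.3]
tool_rot: [-3.14, 0.0, 1.572]
force: [0.4, -0.8, -1.9]
width: 28.7
gripper_force: 59.4
```

Emit:
{"method": "carry_out", "body": {"deltas": [0, 0, 0, 0.04, 0, 0, 1, 0, 0, 0, 0.025, 0, 0, 1, 0, 0, 0, 0.014, 0, 0, 1, 0, 0, 0, 0.005, 0, 0, 1, 0, 0, 0, 0, 0, 0.015, 1, 0, 0, 0, 0, 0, 0.03, 1, 0, 0, 0, 0, 0, 0.035, 1, 0, 0, 0, 0, 0, 0.025, 1, 0, 0, 0, 0, 0, 0.015, 1, 0, 0, 0, 0, 0, 0.004, 1, 0, 0, 0, 0, 0, 0, 1, 0, 0, 0, 0, 0, 0, 1]}}

```text
clock: 18.55
eef_pos: [481.7, 297.2, 149.2]
tool_rot: [3.14, -0.001, 1.57]
force: [-0.9, -0.5, -1.2]
width: 28.9
gripper_force: 59.4
```

Contact is expected at about 145.

Emit:
{"method": "carry_out", "body": {"deltas": [0, 0, 0, 0, 0, 0.002, 1, 0, 0, 0, 0, 0, 0.001, 1, 0, 0, 0, 0, 0, 0.001, 1, 0, 0, 0, 0, 0, 0, 1]}}

```text
clock: 19.05
eef_pos: [481.2, 297.2, 144.9]
tool_rot: [3.141, -0.001, 1.57]
force: [-1.8, -0.3, 4.6]
width: 28.8
gripper_force: 60.2
```

Emit:
{"method": "carry_out", "body": {"deltas": [0, 0, 0, 0, 0, 0.001, 1, 0, 0, 0, 0, 0, 0, 1]}}

```text
clock: 19.3
eef_pos: [481.4, 297.5, 144.9]
tool_rot: [3.141, -0.002, 1.57]
force: [-2.9, 0.0, 12.2]
width: 28.9
gripper_force: 61.2
```

Emit:
{"method": "carry_out", "body": {"deltas": [0, 0, 0, 0, 0, 0, 0.4, 0, 0, 0, 0, 0, 0, 0, 0, 0, 0, 0, 0, 0, -0.5, 0, 0, 0, 0, 0, 0, -1, 0, 0, 0, 0, 0, 0, -1, 0, 0, 0, 0, 0, 0, -1, 0, 0, 0, 0, 0, -0.015, -1, 0, 0, 0, 0, 0, -0.03, -1, 0, 0, 0, 0, 0, -0.03, -1, 0, 0, 0, 0, 0, -0.025, -1, 0, 0, 0, -0.02, 0, 0, -1, 0, 0, 0, -0.045, 0, 0, -1]}}

```text
clock: 20.8
eef_pos: [480.6, 232.0, 243.2]
tool_rot: [3.141, -0.001, 1.574]
force: [0.9, -0.8, 0.1]
width: 85.5
gripper_force: 0.0
```

Emit:
{"method": "carry_out", "body": {"deltas": [0, 0, 0, -0.055, 0, 0, -1, 0, 0, 0, -0.055, 0, 0, -1, 0, 0, 0, -0.055, 0, 0, -1, 0, 0, 0, -0.055, 0, 0, -1, 0, 0, 0, -0.055, 0, 0, -1, 0, 0, 0, -0.055, 0, 0, -1, 0, 0, 0, -0.055, -0.004, 0, -1, 0, 0, 0, -0.055, -0.004, 0, -1, 0, 0, 0, -0.055, -0.004, 0, -1, 0, 0, 0, -0.055, -0.004, 0, -1, 0, 0, 0, -0.04, 0, 0, -1, 0, 0, 0, -0.031, 0, 0, -1]}}

```text
clock: 22.3
eef_pos: [462.2, -391.6, 242.6]
tool_rot: [-3.14, -0.0, 1.567]
force: [0.5, 0.1, 0.1]
width: 85.3
gripper_force: 0.0
```

```bash
python3 - <<'E'
from cell import ctrl
import cv2
b=ctrl.get_image("top")[:,:,::-1]
cv2.imwrite("pics/t3.png",cv2.convertScaleAbs(cv2.resize(b[130:330,70:500],(800,372),interpolation=cv2.INTER_CUBIC),alpha=1.5))
print(ctrl.read_state()["eef_pos"])
E
```

```text
[ 461.18461642 -396.41607862  242.74244529]
```

View pics/t3.png

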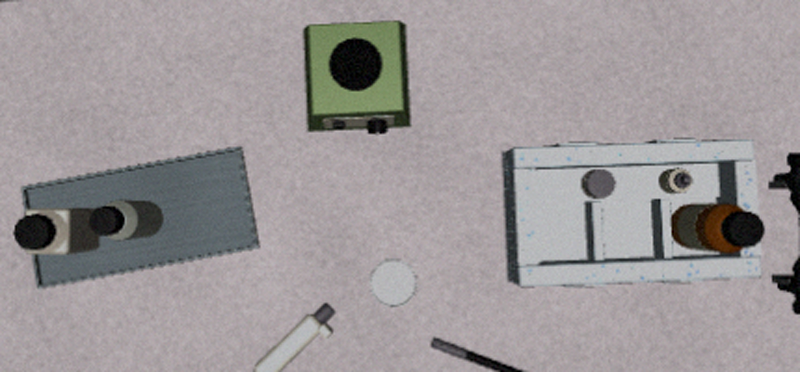

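Square (35,232) and slim (107,218) stand upright on the tray. Next: the round bottle.

Emit:
{"method": "carry_out", "body": {"deltas": [0, 0, 0, 0.007, 0.004, 0.02, -1, 0, 0, 0, 0, 0, 0.03, -1, 0, 0, 0, 0, 0, 0.027, -1, 0, 0, 0, 0, 0, 0.012, -1, 0, 0, 0, 0, 0, 0, -1, 0, 0, 0, 0, 0, 0, 0, 0, 0, 0, 0, 0, 0, 0.3, 0, 0, 0, 0, 0, 0, 0.6, 0, 0, 0, 0, 0, 0, 1, 0, 0, 0, 0, 0, 0, 1, 0, 0, 0, 0, 0, 0, 1, 0, 0, 0, 0, 0, 0, 1]}}

```text
clock: 23.85
eef_pos: [468.4, -382.6, 155.3]
tool_rot: [3.141, 0.001, 1.57]
force: [-2.2, 0.8, 6.3]
width: 36.3
gripper_force: 59.5
```

Emit:
{"method": "carry_out", "body": {"deltas": [0, 0, 0, 0, 0, -0.01, 1, 0, 0, 0, 0, 0, -0.02, 1, 0, 0, 0, 0, 0, -0.025, 1, 0, 0, 0, 0, 0, -0.025, 1, 0, 0, 0, 0, 0, -0.02, 1, 0, 0, 0, 0, 0, -0.01, 1, 0, 0, 0, 0, 0, 0, 1]}}

```text
clock: 24.72
eef_pos: [468.9, -381.9, 264.5]
tool_rot: [3.141, 0.0, 1.571]
force: [0.3, -0.5, -4.7]
width: 36.5
gripper_force: 60.7
```

Emit:
{"method": "carry_out", "body": {"deltas": [0, 0, 0, 0.01, 0, 0, 1, 0, 0, 0, 0.025, 0, 0, 1, 0, 0, 0, 0.04, 0.002, 0, 1, 0, 0, 0, 0.05, 0.003, 0, 1, 0, 0, 0, 0.05, 0.003, 0, 1, 0, 0, 0, 0.05, 0.003, 0, 1, 0, 0, 0, 0.05, 0.003, 0, 1, 0, 0, 0, 0.05, 0.003, 0, 1, 0, 0, 0, 0.05, 0.003, 0, 1, 0, 0, 0, 0.05, 0.003, 0, 1, 0, 0, 0, 0.05, 0.003, 0, 1, 0, 0, 0, 0.04, 0, 0, 1]}}

```text
clock: 26.22
eef_pos: [493.9, 136.0, 263.5]
tool_rot: [-3.14, -0.0, 1.573]
force: [-0.9, -0.6, -4.0]
width: 36.5
gripper_force: 60.7
```

Emit:
{"method": "carry_out", "body": {"deltas": [0, 0, 0, 0.04, 0, 0, 1, 0, 0, 0, 0.025, 0, 0, 1, 0, 0, 0, 0.016, 0, 0, 1, 0, 0, 0, 0.008, 0, 0, 1, 0, 0, 0, 0, 0, 0.015, 1, 0, 0, 0, 0, 0, 0.03, 1, 0, 0, 0, 0, 0, 0.035, 1, 0, 0, 0, 0, 0, 0.025, 1, 0, 0, 0, 0, 0, 0.015, 1, 0, 0, 0, 0, 0, 0.003, 1, 0, 0, 0, 0, 0, 0, 1, 0, 0, 0, 0, 0, 0, 1]}}

```text
clock: 27.72
eef_pos: [495.8, 222.2, 142.2]
tool_rot: [3.14, -0.001, 1.57]
force: [0.2, 0.5, -4.0]
width: 36.4
gripper_force: 60.7
```

Emit:
{"method": "carry_out", "body": {"deltas": [0, 0, 0, 0, 0, 0.002, 1, 0, 0, 0, 0, 0, 0.001, 1, 0, 0, 0, 0, 0, 0.001, 1, 0, 0, 0, 0, 0, 0, 1]}}

```text
clock: 28.22
eef_pos: [495.1, 222.1, 137.4]
tool_rot: [3.141, -0.0, 1.57]
force: [-1.0, 0.1, -2.3]
width: 36.4
gripper_force: 61.1
```

Emit:
{"method": "carry_out", "body": {"deltas": [0, 0, 0, 0, 0, 0.001, 1, 0, 0, 0, 0, 0, 0, 1]}}

```text
clock: 28.48
eef_pos: [495.2, 222.3, 137.3]
tool_rot: [3.141, -0.001, 1.57]
force: [-2.1, -0.4, 5.5]
width: 36.6
gripper_force: 61.9
```

Emit:
{"method": "carry_out", "body": {"deltas": [0, 0, 0, 0, 0, 0, 0.4, 0, 0, 0, 0, 0, 0, 0, 0, 0, 0, 0, 0, 0, -0.5, 0, 0, 0, 0, 0, 0, -1, 0, 0, 0, 0, 0, 0, -1, 0, 0, 0, 0, 0, 0, -1, 0, 0, 0, 0, 0, -0.015, -1, 0, 0, 0, 0, 0, -0.03, -1, 0, 0, 0, 0, 0, -0.04, -1, 0, 0, 0, 0, 0, -0.03, -1, 0, 0, 0, -0.02, 0, 0, -1, 0, 0, 0, -0.04, 0, 0, -1]}}

```text
clock: 29.98
eef_pos: [494.7, 162.1, 251.6]
tool_rot: [3.141, -0.001, 1.573]
force: [-0.2, -0.9, -0.4]
width: 85.4
gripper_force: 0.0
```

Emit:
{"method": "carry_out", "body": {"deltas": [0, 0, 0, -0.055, 0, 0, -1, 0, 0, 0, -0.055, 0, 0, -1, 0, 0, 0, -0.055, 0.003, 0, -1, 0, 0, 0, -0.055, 0.003, 0, -1, 0, 0, 0, -0.055, 0.003, 0, -1, 0, 0, 0, -0.055, 0.004, 0, -1, 0, 0, 0, -0.055, 0.004, 0, -1, 0, 0, 0, -0.055, 0.004, 0, -1, 0, 0, 0, -0.042, 0.004, 0, -1, 0, 0, 0, -0.03, 0, 0, -1, 0, 0, 0, -0.01, 0, 0, -1, 0, 0, 0, 0, 0, 0, -1]}}

```text
clock: 31.48
eef_pos: [518.9, -359.9, 250.9]
tool_rot: [-3.141, -0.001, 1.569]
force: [0.2, -0.2, -0.6]
width: 85.4
gripper_force: 0.0
```

Emit:
{"method": "carry_out", "body": {"deltas": [0, 0, 9.9, 0, 0, 0, -1, 0, 0, 9.9, 0, 0, 0, -1, 0, 0, 9.9, 0, 0, 0, -1, 0, 0, 9.9, 0, 0, 0, -1, 0, 0, 9.9, 0, 0, 0, -1, 0, 0, 9.9, 0, 0, 0, -0.5, 0, 0, 9.9, 0, 0, 0, -0.1, 0, 0, 9.9, 0, 0, 0, -0.1, 0, 0, 9.6, 0, 0, 0, -0.1, 0, 0, 0, 0, 0, 0, -0.1, 0, 0, 0, 0, 0, 0, -0.1]}}

```text
clock: 32.85
eef_pos: [520.1, -358.8, 251.3]
tool_rot: [-3.141, -0.0, 0.024]
force: [-0.2, -0.5, -0.1]
width: 46.9
gripper_force: 0.0
```

```bash
python3 - <<'E'
from cell import ctrl
import cv2,numpy as np
b=cv2.convertScaleAbs(ctrl.get_image("top")[:,:,::-1],alpha=1.5)
s=cv2.convertScaleAbs(ctrl.get_image("side")[:,:,::-1],alpha=1.4)
i=np.hstack([cv2.resize(b[130:330,70:270],(400,400)),cv2.resize(s[160:410,150:400],(400,400))])
cv2.imwrite("pics/t4.png",i)
print(ctrl.read_state())
E
```

```text
{'clock': 32.95, 'qpos': array([ 0.14038411,  0.68653574,  0.7477245 ,  1.55975121, -0.50631492,
        1.09738679, -0.53780248]), 'qd': array([ 0.00572894,  0.00088937,  0.00431575, -0.00166105, -0.00376202,
       -0.00071587, -0.00719957]), 'tau': array([-2.46265680e-01, -5.24410450e+01,  1.04308015e+01, -1.79453570e+01,
        1.62405584e-03,  1.07729738e-02,  1.46750466e-02]), 'eef_pos': array([ 519.8936914 , -359.49038751,  251.39194046]), 'tool_rot': array([-3.14100631e+00, -3.75329494e-04,  2.26881251e-02]), 'force': array([-1.00023944, -0.3298455 ,  0.26872249]), 'torque': array([ 0.04023123,  0.06016404, -0.03497237]), 'gripper_force': 0.0, 'width': 46.86432620577089}
```

View pics/t4.png

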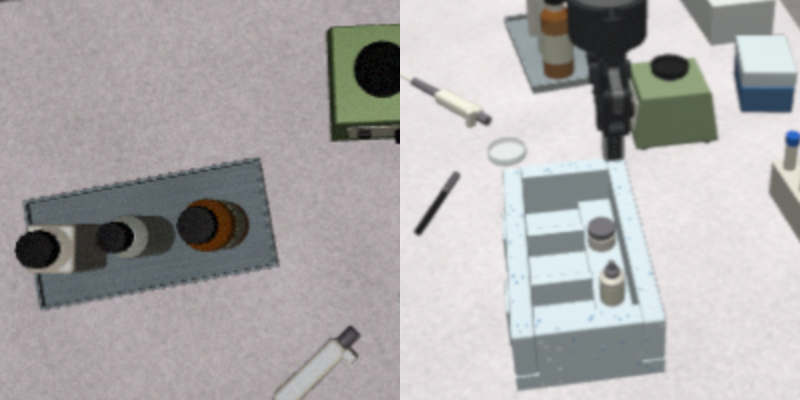

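All three stand upright on the tray, and the dropper and jar are untouched. Descending on the dropper bottle with the fingers part open.

Emit:
{"method": "carry_out", "body": {"deltas": [0, 0, 0, 0, 0, 0.03, -0.1, 0, 0, 0, 0, 0, 0.045, -0.1, 0, 0, 0, 0, 0, 0.045, -0.1, 0, 0, 0, 0, 0, 0.03, -0.1, 0, 0, 0, 0, 0, 0, -0.1, 0, 0, 0, 0, 0, 0, -0.1]}}

```text
clock: 33.7
eef_pos: [520.3, -360.9, 102.6]
tool_rot: [3.14, -0.002, 0.021]
force: [0.2, -0.6, -0.1]
width: 47.4
gripper_force: 0.0
```

```bash
python3 - <<'E'
from cell import ctrl
import cv2,numpy as np
b=cv2.convertScaleAbs(ctrl.get_image("top")[:,:,::-1],alpha=1.5)
s=cv2.convertScaleAbs(ctrl.get_image("side")[:,:,::-1],alpha=1.4)
i=np.hstack([cv2.resize(b[180:300,370:490],(400,400)),cv2.resize(s[230:390,220:380],(400,400))])
cv2.imwrite("pics/t5.png",i)
print(ctrl.read_state()["eef_pos"])
E
```

```text
[ 520.62277257 -360.96859459  103.12178427]
```

View pics/t5.png

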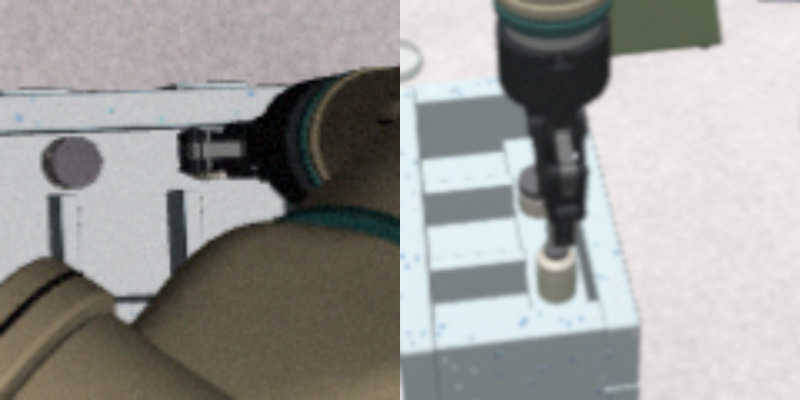

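The near finger (562,230) lines up with the dropper's tip (558,248). Going down the remaining 57 mm and closing gently.

Emit:
{"method": "carry_out", "body": {"deltas": [0, 0, 0, 0, 0, 0.02, -0.1, 0, 0, 0, 0, 0, 0.02, -0.1, 0, 0, 0, 0, 0, 0.012, -0.1, 0, 0, 0, 0, 0, 0.005, -0.1, 0, 0, 0, 0, 0, 0, -0.1, 0, 0, 0, 0, 0, 0, 0.05, 0, 0, 0, 0, 0, 0, 0.15, 0, 0, 0, 0, 0, 0, 0.25, 0, 0, 0, 0, 0, 0, 0.4, 0, 0, 0, 0, 0, 0, 1, 0, 0, 0, 0, 0, 0, 1, 0, 0, 0, 0, 0, 0, 1]}}

```text
clock: 35.3
eef_pos: [520.1, -360.3, 45.0]
tool_rot: [3.141, -0.001, 0.02]
force: [-1.0, 0.8, 5.8]
width: 27.9
gripper_force: 59.4
```

Emit:
{"method": "carry_out", "body": {"deltas": [0, 0, 0, 0, 0, -0.01, 1, 0, 0, 0, 0, 0, -0.025, 1, 0, 0, 0, 0, 0, -0.035, 1, 0, 0, 0, 0, 0, -0.035, 1, 0, 0, 0, 0, 0, -0.025, 1, 0, 0, 0, 0, 0, -0.01, 1, 0, 0, 0, 0, 0, 0, 1]}}

```text
clock: 36.17
eef_pos: [519.8, -359.9, 184.4]
tool_rot: [3.142, -0.0, 0.021]
force: [-0.5, 0.7, -0.4]
width: 28.2
gripper_force: 59.1
```

```bash
python3 - <<'E'
from h import *
s=cv2.convertScaleAbs(ctrl.get_image("side")[:,:,::-1],alpha=1.6)
t=cv2.convertScaleAbs(ctrl.get_image("top")[:,:,::-1],alpha=1.6)
i=np.hstack([cv2.resize(s[130:290,220:380],(400,400),interpolation=cv2.INTER_CUBIC),cv2.resize(t[130:230,210:310],(400,400),interpolation=cv2.INTER_CUBIC)])
cv2.imwrite("pics/t6.png",i)
for p in([318.5,201.5],): print(atz("side",p,116))
print(ctrl.read_state()["eef_pos"], proj("side",[[655,27,116],[520.3,-360,164]]))
E
```

```text
[655.74482545  16.5602051  116.        ]
[ 519.32133658 -359.34803124  183.17230338] [[317.44275162 199.39406752]
 [280.90666856 292.09542715]]
```

View pics/t6.png

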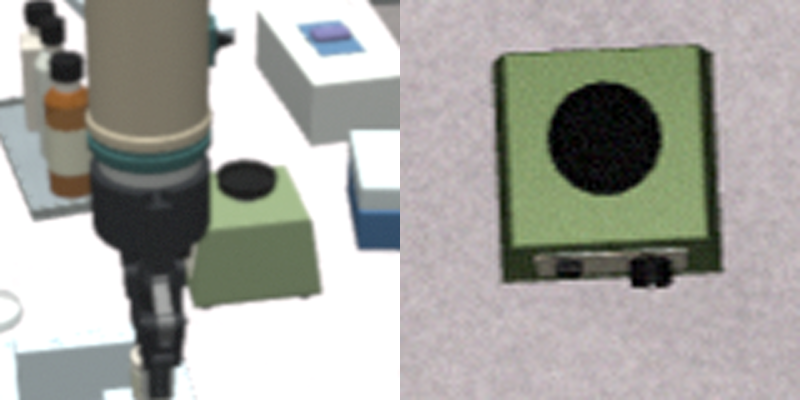

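The dropper is held, just visible at (140,370). The cup rim centre in the side view (246,175) matches the top-view estimate within 2 mm. Carrying the dropper over the cup.

Emit:
{"method": "carry_out", "body": {"deltas": [0, 0, 0, 0, -0.01, 0, 1, 0, 0, 0, 0.01, -0.025, 0, 1, 0, 0, 0, 0.018, -0.045, 0, 1, 0, 0, 0, 0.018, -0.045, 0, 1, 0, 0, 0, 0.018, -0.045, 0, 1, 0, 0, 0, 0.018, -0.045, 0, 1, 0, 0, 0, 0.018, -0.045, 0, 1, 0, 0, 0, 0.018, -0.045, 0, 1, 0, 0, 0, 0.018, -0.04, 0, 1, 0, 0, 0, 0.008, -0.025, 0, 1, 0, 0, 0, 0, -0.012, 0, 1, 0, 0, 0, 0, 0, 0, 1]}}

```text
clock: 37.78
eef_pos: [655.1, 25.4, 183.7]
tool_rot: [3.142, 0.001, 0.021]
force: [-0.1, -0.7, 0.1]
width: 28.3
gripper_force: 59.1
```

Emit:
{"method": "carry_out", "body": {"deltas": [0, 0, 0, 0, 0, 0, 1, 0, 0, 0, 0, 0, 0, 1]}}

```text
clock: 38.02
eef_pos: [655.7, 23.1, 184.5]
tool_rot: [3.141, -0.0, 0.018]
force: [0.1, -0.3, 0.1]
width: 28.1
gripper_force: 59.1
```

```bash
python3 - <<'E'
from h import *
s=cv2.convertScaleAbs(ctrl.get_image("side")[:,:,::-1],alpha=1.6)
cv2.imwrite("pics/t7.png",cv2.resize(s[110:230,250:400],(750,600),interpolation=cv2.INTER_CUBIC))
st=ctrl.read_state();P=st["eef_pos"];print(P,st["tool_rot"])
print((proj("side",[P-[0,0,11],P+[0,0,47],[656,25.5,116],[656,25.5,106]])-[250,110])*5)
E
```

```text
[655.7773886   23.35873729 184.53432954] [ 3.14126461e+00 -1.43984380e-04  1.83163496e-02]
[[342.89358653 346.76107527]
 [345.8335305  236.81182244]
 [339.76005372 448.34534902]
 [339.28576452 465.85670956]]
```

View pics/t7.png

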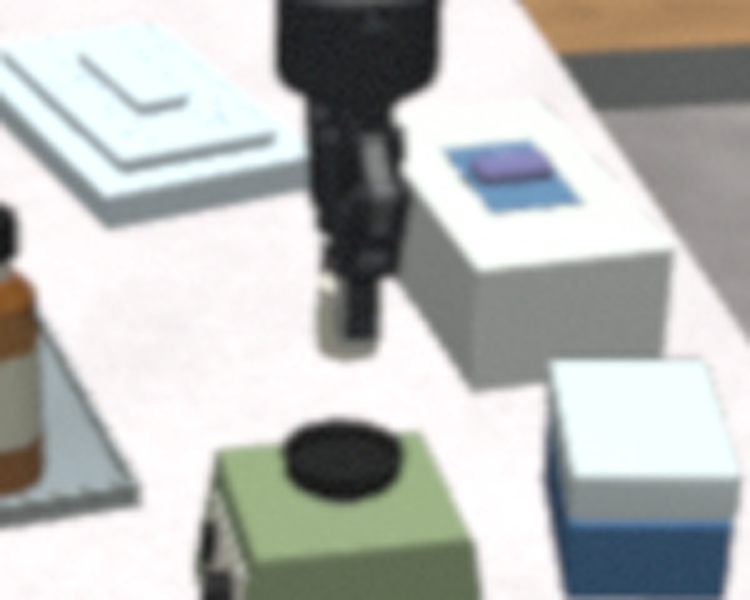

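The dropper (bottom about (347,347)) hangs directly above the cup (343,450). Lowering.

Emit:
{"method": "carry_out", "body": {"deltas": [0, 0, 0, -0.001, -0.002, 0.015, 1, 0, 0, 0, 0, 0, 0.02, 1, 0, 0, 0, 0, 0, 0.015, 1, 0, 0, 0, 0, 0, 0.01, 1, 0, 0, 0, 0, 0, 0.004, 1, 0, 0, 0, 0, 0, 0, 1, 0, 0, 0, 0, 0, 0, 1]}}

```text
clock: 38.95
eef_pos: [655.3, 26.7, 120.9]
tool_rot: [3.142, -0.001, 0.02]
force: [0.3, -0.0, 0.1]
width: 28.1
gripper_force: 59.1
```

Emit:
{"method": "carry_out", "body": {"deltas": [0, 0, 0, 0, 0, 0.001, 1, 0, 0, 0, 0, 0, 0.001, 1, 0, 0, 0, 0, 0, 0, 1]}}

```text
clock: 39.33
eef_pos: [654.9, 26.9, 118.3]
tool_rot: [-3.141, 0.0, 0.021]
force: [0.6, -0.3, -0.7]
width: 27.9
gripper_force: 59.1
```

Emit:
{"method": "carry_out", "body": {"deltas": [0, 0, 0, 0, 0, 0.001, 1, 0, 0, 0, 0, 0, 0, 1]}}

```text
clock: 39.58
eef_pos: [654.8, 26.9, 117.2]
tool_rot: [-3.142, 0.0, 0.02]
force: [1.0, 0.1, 0.5]
width: 28.1
gripper_force: 59.1
```

Emit:
{"method": "carry_out", "body": {"deltas": [0, 0, 0, 0, 0, 0.001, 1, 0, 0, 0, 0, 0, 0, 1]}}

```text
clock: 39.83
eef_pos: [654.9, 26.8, 117.0]
tool_rot: [-3.141, -0.0, 0.02]
force: [-0.6, 0.8, 5.3]
width: 27.9
gripper_force: 59.7
```

Emit:
{"method": "carry_out", "body": {"deltas": [0, 0, 0, 0, 0, 0, 0.25, 0, 0, 0, 0, 0, 0, 0.1, 0, 0, 0, 0, 0, 0, -0.1, 0, 0, 0, 0, 0, 0, -0.2, 0, 0, 0, 0, 0, 0, -0.2, 0, 0, 0, 0, 0, -0.01, -0.2, 0, 0, 0, 0, 0, -0.025, -0.2, 0, 0, 0, 0, 0, -0.04, -0.2, 0, 0, 0, 0, 0, -0.04, -0.2, 0, 0, 0, 0, 0, -0.01, -0.2]}}

```text
clock: 41.08
eef_pos: [656.5, 26.0, 245.1]
tool_rot: [3.141, -0.006, 0.02]
force: [0.0, -0.9, -0.4]
width: 51.3
gripper_force: 0.0
```

Emit:
{"method": "carry_out", "body": {"deltas": [0, 0, -9.9, 0, 0, 0, -1, 0, 0, -9.9, 0, 0, 0, -1, 0, 0, -9.9, 0, 0, 0, -1, 0, 0, -9.9, 0, 0, 0, -1, 0, 0, -9.9, 0, 0, 0, -1, 0, 0, -9.9, 0, 0, 0, -1, 0, 0, -9.9, 0, 0, 0, -1, 0, 0, -9.9, 0, 0, 0, -1, 0, 0, -9.6, 0, 0, 0, -1, 0, 0, 0, 0, 0, 0, -1]}}

```text
clock: 42.32
eef_pos: [654.5, 26.7, 241.0]
tool_rot: [-3.141, -0.0, 1.568]
force: [0.4, 0.1, 0.5]
width: 85.3
gripper_force: 0.0
```

Emit:
{"method": "carry_out", "body": {"deltas": [0, 0, 0, 0.02, -0.02, 0, -1, 0, 0, 0, 0.04, -0.03, 0, -1, 0, 0, 0, 0.04, -0.03, 0, -1, 0, 0, 0, 0.04, -0.03, 0, -1, 0, 0, 0, 0.03, -0.03, 0, -1, 0, 0, 0, 0.02, -0.02, 0, -1, 0, 0, 0, 0.005, 0, 0, -1, 0, 0, 0, 0, 0, 0, -1, 0, 0, 0, 0, 0, 0, -1]}}

```text
clock: 43.45
eef_pos: [496.1, 220.5, 241.3]
tool_rot: [3.141, 0.001, 1.567]
force: [0.3, -0.7, -0.5]
width: 85.1
gripper_force: 0.0
```

```bash
python3 - <<'E'
from h import *
s=cv2.convertScaleAbs(ctrl.get_image("side")[:,:,::-1],alpha=1.6)
t=cv2.convertScaleAbs(ctrl.get_image("top")[:,:,::-1],alpha=1.6)
cv2.imwrite("pics/t8.png",np.hstack([cv2.resize(s[100:260,200:360],(400,400)),cv2.resize(t[130:230,210:310],(400,400),interpolation=cv2.INTER_CUBIC)]))
st=ctrl.read_state();print(st["eef_pos"],st["tool_rot"])
E
```

```text
[495.79921527 220.66784122 241.26179217] [3.14124669e+00 5.07910174e-04 1.56763011e+00]
```

View pics/t8.png

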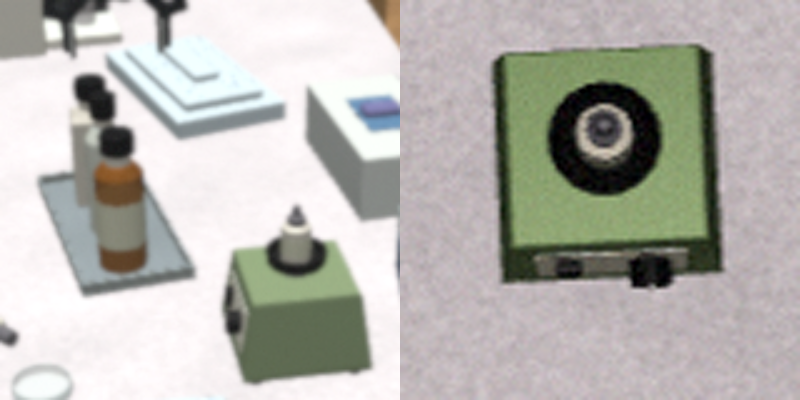

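The dropper stands upright and centred in the cup, and the three bottles still stand on the tray. Now back to the round bottle.

Emit:
{"method": "carry_out", "body": {"deltas": [0, 0, 0, 0.0015, 0, 0.02, -1, 0, 0, 0, 0, 0, 0.035, -1, 0, 0, 0, 0, 0, 0.03, -1, 0, 0, 0, 0, 0, 0.0185, -1, 0, 0, 0, 0, 0, 0, -1, 0, 0, 0, 0, 0, 0, 0, 0, 0, 0, 0, 0, 0, 0.3, 0, 0, 0, 0, 0, 0, 0.6, 0, 0, 0, 0, 0, 0, 1, 0, 0, 0, 0, 0, 0, 1, 0, 0, 0, 0, 0, 0, 1, 0, 0, 0, 0, 0, 0, 1]}}

```text
clock: 45.05
eef_pos: [494.9, 223.8, 138.9]
tool_rot: [3.141, -0.001, 1.571]
force: [-2.3, 0.0, 5.9]
width: 36.0
gripper_force: 59.2
```

Emit:
{"method": "carry_out", "body": {"deltas": [0, 0, 0, 0, 0, -0.01, 1, 0, 0, 0, 0, 0, -0.025, 1, 0, 0, 0, 0, 0, -0.03, 1, 0, 0, 0, 0, 0, -0.03, 1, 0, 0, 0, 0, 0, -0.025, 1, 0, 0, 0, 0, 0, -0.01, 1, 0, 0, 0, 0, 0, 0, 1]}}

```text
clock: 45.92
eef_pos: [494.9, 223.4, 268.0]
tool_rot: [3.141, -0.0, 1.57]
force: [0.2, -0.1, -4.4]
width: 36.1
gripper_force: 61.0
```

Emit:
{"method": "carry_out", "body": {"deltas": [0, 0, 0, -0.01, 0, 0, 1, 0, 0, 0, -0.025, 0, 0, 1, 0, 0, 0, -0.04, -0.004, 0, 1, 0, 0, 0, -0.05, -0.004, 0, 1, 0, 0, 0, -0.05, -0.004, 0, 1, 0, 0, 0, -0.05, -0.004, 0, 1, 0, 0, 0, -0.05, -0.004, 0, 1, 0, 0, 0, -0.05, -0.004, 0, 1, 0, 0, 0, -0.05, -0.004, 0, 1, 0, 0, 0, -0.05, 0, 0, 1, 0, 0, 0, -0.05, 0, 0, 1, 0, 0, 0, -0.04, 0, 0, 1]}}

```text
clock: 47.42
eef_pos: [464.9, -294.2, 266.7]
tool_rot: [-3.139, -0.0, 1.568]
force: [0.9, 0.3, -4.2]
width: 36.2
gripper_force: 60.9
```

Emit:
{"method": "carry_out", "body": {"deltas": [0, 0, 0, -0.04, 0, 0, 1, 0, 0, 0, -0.028, 0, 0, 1, 0, 0, 0, -0.015, 0, 0, 1, 0, 0, 0, -0.006, 0, 0, 1, 0, 0, 0, 0, 0, 0, 1, 0, 0, 0, 0, 0, 0, 1, 0, 0, 0, 0, 0, 0, 1]}}

```text
clock: 48.3
eef_pos: [467.1, -379.5, 267.9]
tool_rot: [3.141, -0.001, 1.572]
force: [0.1, 0.7, -4.5]
width: 36.2
gripper_force: 60.9
```

Emit:
{"method": "carry_out", "body": {"deltas": [0, 0, 0, -0.0015, 0, 0.015, 1, 0, 0, 0, 0, 0, 0.025, 1, 0, 0, 0, 0, 0, 0.025, 1, 0, 0, 0, 0, 0, 0.02, 1, 0, 0, 0, 0, 0, 0.015, 1, 0, 0, 0, 0, 0, 0.006, 1, 0, 0, 0, 0, 0, 0, 1, 0, 0, 0, 0, 0, 0, 1]}}

```text
clock: 49.3
eef_pos: [467.1, -382.6, 162.5]
tool_rot: [3.14, 0.001, 1.57]
force: [0.7, -0.2, -3.5]
width: 36.5
gripper_force: 60.8
```

Emit:
{"method": "carry_out", "body": {"deltas": [0, 0, 0, 0, 0, 0.002, 1, 0, 0, 0, 0, 0, 0.002, 1, 0, 0, 0, 0, 0, 0, 1]}}

```text
clock: 49.68
eef_pos: [466.6, -382.0, 157.7]
tool_rot: [-3.141, -0.0, 1.57]
force: [-0.4, -0.6, -3.8]
width: 36.3
gripper_force: 60.8
```

Emit:
{"method": "carry_out", "body": {"deltas": [0, 0, 0, 0, 0, 0.001, 1, 0, 0, 0, 0, 0, 0, 1]}}

```text
clock: 49.92
eef_pos: [466.7, -382.3, 157.0]
tool_rot: [3.141, 0.0, 1.57]
force: [-1.4, 0.4, -2.3]
width: 36.3
gripper_force: 61.2
```

Emit:
{"method": "carry_out", "body": {"deltas": [0, 0, 0, 0, 0, 0.001, 1, 0, 0, 0, 0, 0, 0, 1]}}

```text
clock: 50.18
eef_pos: [466.7, -382.8, 156.9]
tool_rot: [3.141, 0.001, 1.57]
force: [-1.1, 0.7, 5.9]
width: 36.1
gripper_force: 61.8
```

Emit:
{"method": "carry_out", "body": {"deltas": [0, 0, 0, 0, 0, 0, 0.4, 0, 0, 0, 0, 0, 0, 0, 0, 0, 0, 0, 0, 0, -0.5, 0, 0, 0, 0, 0, 0, -1, 0, 0, 0, 0, 0, 0, -1, 0, 0, 0, 0, 0, 0, -1, 0, 0, 0, 0, 0, -0.015, -1, 0, 0, 0, 0, 0, -0.03, -1, 0, 0, 0, 0, 0, -0.03, -1, 0, 0, 0, 0, 0, -0.025, -1, 0, 0, 0, 0.02, 0, 0, -1, 0, 0, 0, 0.045, 0, 0, -1]}}

```text
clock: 51.68
eef_pos: [466.1, -317.0, 255.8]
tool_rot: [3.141, 0.001, 1.567]
force: [0.4, 0.9, 0.2]
width: 85.5
gripper_force: 0.0
```

Emit:
{"method": "carry_out", "body": {"deltas": [0, 0, 0, 0.055, 0, 0, -1, 0, 0, 0, 0.055, 0, 0, -1, 0, 0, 0, 0.055, 0, 0, -1, 0, 0, 0, 0.055, 0, 0, -1, 0, 0, 0, 0.055, 0, 0, -1, 0, 0, 0, 0.055, 0, 0, -1, 0, 0, 0, 0.055, 0.004, 0, -1, 0, 0, 0, 0.055, 0.004, 0, -1, 0, 0, 0, 0.055, 0.004, 0, -1, 0, 0, 0, 0.055, 0.003, 0, -1, 0, 0, 0, 0.04, 0, 0, -1, 0, 0, 0, 0.02, 0, 0, -1]}}

```text
clock: 53.18
eef_pos: [479.9, 295.7, 254.9]
tool_rot: [-3.139, 0.0, 1.574]
force: [0.6, 0.1, -0.4]
width: 85.3
gripper_force: 0.0
```

Emit:
{"method": "carry_out", "body": {"deltas": [0, 0, 0, 0.005, 0, 0, -1, 0, 0, 0, 0, 0, 0, -1, 0, 0, 0, 0, 0, 0, -1]}}

```text
clock: 53.55
eef_pos: [482.4, 295.9, 256.0]
tool_rot: [3.142, 0.001, 1.567]
force: [-1.2, -0.7, 0.3]
width: 85.0
gripper_force: 0.0
```

Emit:
{"method": "carry_out", "body": {"deltas": [0, 0, 0, 0.001, 0, 0.02, -1, 0, 0, 0, 0, 0, 0.035, -1, 0, 0, 0, 0, 0, 0.035, -1, 0, 0, 0, 0, 0, 0.02, -1, 0, 0, 0, 0, 0, 0, -1, 0, 0, 0, 0, 0, 0, 0, 0, 0, 0, 0, 0, 0, 0.3, 0, 0, 0, 0, 0, 0, 0.6, 0, 0, 0, 0, 0, 0, 1, 0, 0, 0, 0, 0, 0, 1, 0, 0, 0, 0, 0, 0, 1, 0, 0, 0, 0, 0, 0, 1]}}

```text
clock: 55.05
eef_pos: [481.8, 299.3, 146.7]
tool_rot: [-3.141, -0.001, 1.571]
force: [-1.9, -0.3, 5.7]
width: 28.1
gripper_force: 58.8
```

Emit:
{"method": "carry_out", "body": {"deltas": [0, 0, 0, 0, 0, -0.01, 1, 0, 0, 0, 0, 0, -0.025, 1, 0, 0, 0, 0, 0, -0.03, 1, 0, 0, 0, 0, 0, -0.03, 1, 0, 0, 0, 0, 0, -0.025, 1, 0, 0, 0, 0, 0, -0.01, 1, 0, 0, 0, 0, 0, 0, 1]}}

```text
clock: 55.92
eef_pos: [482.1, 298.9, 276.1]
tool_rot: [3.141, -0.001, 1.57]
force: [-0.1, -0.5, -2.5]
width: 28.5
gripper_force: 59.5
```

Emit:
{"method": "carry_out", "body": {"deltas": [0, 0, 0, -0.01, 0, 0, 1, 0, 0, 0, -0.025, 0, 0, 1, 0, 0, 0, -0.04, -0.003, 0, 1, 0, 0, 0, -0.05, -0.003, 0, 1, 0, 0, 0, -0.05, -0.003, 0, 1, 0, 0, 0, -0.05, -0.003, 0, 1, 0, 0, 0, -0.05, -0.003, 0, 1, 0, 0, 0, -0.05, -0.003, 0, 1, 0, 0, 0, -0.05, -0.002, 0, 1, 0, 0, 0, -0.05, 0, 0, 1, 0, 0, 0, -0.05, 0, 0, 1, 0, 0, 0, -0.04, 0, 0, 1]}}

```text
clock: 57.42
eef_pos: [460.2, -218.6, 274.9]
tool_rot: [-3.14, 0.0, 1.568]
force: [0.3, 0.6, -2.4]
width: 28.6
gripper_force: 59.5
```

Emit:
{"method": "carry_out", "body": {"deltas": [0, 0, 0, -0.04, 0, 0, 1, 0, 0, 0, -0.025, 0, 0, 1, 0, 0, 0, -0.014, 0, 0, 1, 0, 0, 0, -0.005, 0, 0, 1, 0, 0, 0, 0, 0, 0, 1, 0, 0, 0, 0, 0, 0, 1, 0, 0, 0, 0, 0, 0, 1]}}

```text
clock: 58.3
eef_pos: [462.0, -299.2, 275.8]
tool_rot: [3.142, -0.001, 1.572]
force: [-0.0, -0.7, -1.9]
width: 28.4
gripper_force: 59.5
```

Emit:
{"method": "carry_out", "body": {"deltas": [0, 0, 0, 0, 0, 0.015, 1, 0, 0, 0, 0, 0, 0.025, 1, 0, 0, 0, 0, 0, 0.025, 1, 0, 0, 0, 0, 0, 0.02, 1, 0, 0, 0, 0, 0, 0.015, 1, 0, 0, 0, 0, 0, 0.006, 1, 0, 0, 0, 0, 0, 0, 1, 0, 0, 0, 0, 0, 0, 1]}}

```text
clock: 59.3
eef_pos: [462.2, -300.4, 170.4]
tool_rot: [3.14, 0.001, 1.57]
force: [0.2, -0.7, -1.8]
width: 28.5
gripper_force: 59.5
```

Emit:
{"method": "carry_out", "body": {"deltas": [0, 0, 0, 0, 0, 0.002, 1, 0, 0, 0, 0, 0, 0.002, 1, 0, 0, 0, 0, 0, 0, 1]}}

```text
clock: 59.68
eef_pos: [461.7, -300.0, 165.7]
tool_rot: [-3.141, -0.0, 1.57]
force: [-0.4, -0.5, -3.1]
width: 28.4
gripper_force: 59.5
```

Emit:
{"method": "carry_out", "body": {"deltas": [0, 0, 0, 0, 0, 0.001, 1, 0, 0, 0, 0, 0, 0, 1]}}

```text
clock: 59.92
eef_pos: [461.8, -300.1, 164.8]
tool_rot: [3.141, 0.0, 1.57]
force: [-0.0, -0.3, -1.8]
width: 28.4
gripper_force: 59.8
```

Emit:
{"method": "carry_out", "body": {"deltas": [0, 0, 0, 0, 0, 0.001, 1, 0, 0, 0, 0, 0, 0, 1]}}

```text
clock: 60.18
eef_pos: [461.8, -300.6, 164.7]
tool_rot: [3.141, 0.001, 1.57]
force: [-1.7, 0.4, 6.6]
width: 28.6
gripper_force: 60.5
```

Emit:
{"method": "carry_out", "body": {"deltas": [0, 0, 0, 0, 0, 0, 0.4, 0, 0, 0, 0, 0, 0, 0, 0, 0, 0, 0, 0, 0, -0.5, 0, 0, 0, 0, 0, 0, -1, 0, 0, 0, 0, 0, 0, -1, 0, 0, 0, 0, 0, 0, -1, 0, 0, 0, 0, 0, -0.015, -1, 0, 0, 0, 0, 0, -0.03, -1, 0, 0, 0, 0, 0, -0.03, -1, 0, 0, 0, 0, 0, -0.02, -1, 0, 0, 0, 0.02, 0, 0, -1, 0, 0, 0, 0.045, 0, 0, -1]}}

```text
clock: 61.68
eef_pos: [461.8, -236.7, 260.3]
tool_rot: [3.139, 0.002, 1.566]
force: [0.1, 0.5, -0.7]
width: 85.2
gripper_force: 0.0
```

Emit:
{"method": "carry_out", "body": {"deltas": [0, 0, 0, 0.055, 0, 0, -1, 0, 0, 0, 0.055, 0, 0, -1, 0, 0, 0, 0.055, 0, 0, -1, 0, 0, 0, 0.055, 0, 0, -1, 0, 0, 0, 0.055, 0, 0, -1, 0, 0, 0, 0.055, 0, 0, -1, 0, 0, 0, 0.055, 0, 0, -1, 0, 0, 0, 0.055, 0, 0, -1, 0, 0, 0, 0.055, 0.003, 0, -1, 0, 0, 0, 0.055, 0.003, 0, -1, 0, 0, 0, 0.04, 0, 0, -1, 0, 0, 0, 0.02, 0, 0, -1]}}

```text
clock: 63.18
eef_pos: [467.6, 377.3, 259.4]
tool_rot: [3.141, -0.001, 1.573]
force: [0.0, -0.6, -0.3]
width: 85.1
gripper_force: 0.0
```

Emit:
{"method": "carry_out", "body": {"deltas": [0, 0, 0, 0.002, 0, 0, -1, 0, 0, 0, 0, 0, 0, -1, 0, 0, 0, 0, 0, 0, -1]}}

```text
clock: 63.55
eef_pos: [468.7, 374.9, 259.2]
tool_rot: [3.141, 0.001, 1.567]
force: [0.3, -0.0, -0.1]
width: 85.2
gripper_force: 0.0
```

Emit:
{"method": "carry_out", "body": {"deltas": [0, 0, 0, 0, 0, 0.025, -1, 0, 0, 0, 0, 0, 0.04, -1, 0, 0, 0, 0, 0, 0.035, -1, 0, 0, 0, 0, 0, 0.025, -1, 0, 0, 0, 0, 0, 0, -1, 0, 0, 0, 0, 0, 0, 0, 0, 0, 0, 0, 0, 0, 0.3, 0, 0, 0, 0, 0, 0, 0.6, 0, 0, 0, 0, 0, 0, 1, 0, 0, 0, 0, 0, 0, 1, 0, 0, 0, 0, 0, 0, 1, 0, 0, 0, 0, 0, 0, 1]}}

```text
clock: 65.05
eef_pos: [468.4, 377.4, 135.2]
tool_rot: [3.141, -0.002, 1.57]
force: [-1.9, -0.8, 4.4]
width: 36.4
gripper_force: 59.4
```

Emit:
{"method": "carry_out", "body": {"deltas": [0, 0, 0, 0, 0, -0.01, 1, 0, 0, 0, 0, 0, -0.025, 1, 0, 0, 0, 0, 0, -0.03, 1, 0, 0, 0, 0, 0, -0.03, 1, 0, 0, 0, 0, 0, -0.025, 1, 0, 0, 0, 0, 0, -0.01, 1, 0, 0, 0, 0, 0, 0, 1]}}

```text
clock: 65.92
eef_pos: [468.0, 376.9, 264.0]
tool_rot: [3.141, -0.0, 1.57]
force: [0.1, -0.2, -3.3]
width: 36.4
gripper_force: 60.7
```

Emit:
{"method": "carry_out", "body": {"deltas": [0, 0, 0, -0.01, 0, 0, 1, 0, 0, 0, -0.025, 0, 0, 1, 0, 0, 0, -0.04, -0.002, 0, 1, 0, 0, 0, -0.05, -0.002, 0, 1, 0, 0, 0, -0.05, -0.002, 0, 1, 0, 0, 0, -0.05, 0, 0, 1, 0, 0, 0, -0.05, 0, 0, 1, 0, 0, 0, -0.05, 0, 0, 1, 0, 0, 0, -0.05, 0, 0, 1, 0, 0, 0, -0.05, 0, 0, 1, 0, 0, 0, -0.05, 0, 0, 1, 0, 0, 0, -0.04, 0, 0, 1]}}

```text
clock: 67.42
eef_pos: [460.2, -140.7, 263.1]
tool_rot: [-3.14, 0.0, 1.568]
force: [0.3, 1.0, -3.8]
width: 36.6
gripper_force: 60.6
```

Emit:
{"method": "carry_out", "body": {"deltas": [0, 0, 0, -0.04, 0, 0, 1, 0, 0, 0, -0.025, 0, 0, 1, 0, 0, 0, -0.013, 0, 0, 1, 0, 0, 0, -0.004, 0, 0, 1, 0, 0, 0, 0, 0, 0, 1, 0, 0, 0, 0, 0, 0, 1, 0, 0, 0, 0, 0, 0, 1]}}

```text
clock: 68.3
eef_pos: [461.9, -219.2, 263.8]
tool_rot: [-3.142, -0.0, 1.572]
force: [-0.6, -1.1, -3.5]
width: 36.0
gripper_force: 60.6
```

Emit:
{"method": "carry_out", "body": {"deltas": [0, 0, 0, 0, 0, 0.015, 1, 0, 0, 0, 0, 0, 0.025, 1, 0, 0, 0, 0, 0, 0.025, 1, 0, 0, 0, 0, 0, 0.02, 1, 0, 0, 0, 0, 0, 0.015, 1, 0, 0, 0, 0, 0, 0.006, 1, 0, 0, 0, 0, 0, 0, 1, 0, 0, 0, 0, 0, 0, 1]}}

```text
clock: 69.3
eef_pos: [462.2, -220.4, 158.4]
tool_rot: [3.14, 0.001, 1.57]
force: [-1.3, -0.5, -3.6]
width: 36.4
gripper_force: 60.6
```

Emit:
{"method": "carry_out", "body": {"deltas": [0, 0, 0, 0, 0, 0.002, 1, 0, 0, 0, 0, 0, 0.002, 1, 0, 0, 0, 0, 0, 0, 1]}}

```text
clock: 69.68
eef_pos: [461.7, -220.0, 153.7]
tool_rot: [-3.141, -0.0, 1.57]
force: [-0.4, 0.9, -3.9]
width: 36.2
gripper_force: 60.6
```

Emit:
{"method": "carry_out", "body": {"deltas": [0, 0, 0, 0, 0, 0.001, 1, 0, 0, 0, 0, 0, 0, 1]}}

```text
clock: 69.92
eef_pos: [461.8, -220.3, 153.2]
tool_rot: [3.141, 0.0, 1.57]
force: [-1.9, 0.2, 3.4]
width: 36.2
gripper_force: 61.5
```

Contact on the well floor. Release, rise and clear away.

Emit:
{"method": "carry_out", "body": {"deltas": [0, 0, 0, 0, 0, 0, 0.4, 0, 0, 0, 0, 0, 0, 0, 0, 0, 0, 0, 0, 0, -0.5, 0, 0, 0, 0, 0, 0, -1, 0, 0, 0, 0, 0, 0, -1, 0, 0, 0, 0, 0, 0, -1, 0, 0, 0, 0, 0, -0.015, -1, 0, 0, 0, 0, 0, -0.03, -1, 0, 0, 0, 0, 0, -0.03, -1, 0, 0, 0, 0, 0, -0.03, -1, 0, 0, 0, 0.03, 0, 0, -1, 0, 0, 0, 0.05, 0, 0, -1]}}

```text
clock: 71.42
eef_pos: [462.2, -141.1, 259.4]
tool_rot: [3.139, 0.001, 1.566]
force: [0.1, 0.9, -0.8]
width: 85.7
gripper_force: 0.0
```

Emit:
{"method": "carry_out", "body": {"deltas": [0, 0, 0, 0.05, 0, 0, -1, 0, 0, 0, 0.05, 0, 0, -1, 0, 0, 0, 0.05, 0, 0, -1, 0, 0, 0, 0.05, 0, 0, -1, 0, 0, 0, 0.05, 0, 0, -1, 0, 0, 0, 0.05, 0, 0, -1, 0, 0, 0, 0.05, 0, 0, -1, 0, 0, 0, 0.02, 0, 0, -1, 0, 0, 0, 0, 0, 0, -1]}}

```text
clock: 72.55
eef_pos: [461.9, 230.6, 258.2]
tool_rot: [3.141, 0.0, 1.573]
force: [0.0, 0.2, -0.0]
width: 85.7
gripper_force: 0.0
```

```bash
python3 - <<'E'
from h import *
s=cv2.convertScaleAbs(ctrl.get_image("side")[:,:,::-1],alpha=1.4)
t=cv2.convertScaleAbs(ctrl.get_image("top")[:,:,::-1],alpha=1.5)
cv2.imwrite("pics/t9.png",np.hstack([cv2.resize(s[180:410,180:380],(348,400)),cv2.resize(t[130:300,235:485],(450,306))if 0 else cv2.resize(t[130:310,250:450+30],(450,400))]))
print(ctrl.read_state()["eef_pos"])
E
```

```text
[462.24510424 227.79107188 258.16214844]
```

View pics/t9.png

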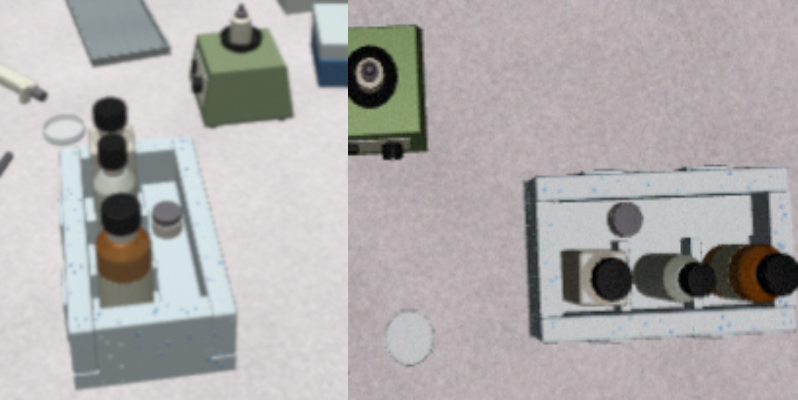

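All three bottles are upright in their own wells, the jar is in place at (625,218), and the dropper stands in the cup at (370,72). Handing in.

```bash
python3 -c "
from cell import ctrl
print(ctrl.finish_job())"
```

```text
the job is handed in; nothing more can be done
None
```

The job is handed in at about 73 s of the 141 s limit: the last pictures show the dropper bottle upright in the mixer cup, all three tall bottles back upright in their own wells and the squat jar where it was, though the hand-in returned no verdict.

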